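Index the sample changer to its empty nest and close the dust cover

ROBOT

A 7-joint arm with a two-finger parallel gripper is mounted at the origin on a cart in front of the work surface, level with it; the furniture and walls round the work are solid. World frame = base frame: x ahead of the robot, y to its left, z up, the work surface at z = 0. Lengths are in m, angles in rad, forces in N, time in s.
With the tool pointing down it reaches from about 0.4 to 0.9 m from the base axis. Payload 5.5 kg.
Tool frame: the origin (TCP) lies on the front face of the gripper's body, between the roots of the fingers; the fingertips stand 73 mm ahead of it and the grasp point (between the pads) lies 54 mm ahead of it; z points along the fingers, y is the direction in which the jaws open and shut (so a half turn about z gives the same grasp; the last joint's range is limited). The gripper opens to 85 mm and grips with 20 to 120 N. Pads are 22 mm wide; open, the fingers measure 114 mm over their backs; the gripper's body (76 mm by 85 mm) begins 54 mm behind the grasp point. The pads swing forward as they close: fully open they stand 13 mm farther back than shut.
Start: joints at [1.424, 0.501, -0.427, 1.55, 0.221, 1.138, -0.21], TCP at [0.259, -0.596, 0.304] pointing down, gripper open.
Joint ranges: [-2.88, 2.88], [-0.31, 2.03], [-1.54, 1.56], [0.2, 2.42], [-1.41, 4.55], [0.19, 2.02], [-2.57, 2.57]. Speed limits (rad/s): [2.57, 2.57, 3.14, 3.14, 3.14, 3.14, 3.14].

INTERFACE

Orientations are given as a unit quaternion [x, y, z, w].
In Python, from plant import r gives the robot as it stands. The module is installed in compiled form; this text tells all that it offers.
- The arm moves only by the shell command python3 -m handwheel 'ROWS' [FORCE]. ROWS is JSON, a list of rows, each an object of numbers: "tx", "ty", "tz": the shift along the world's x, y, z in m; "wx", "wy", "wz": the turn, a rotation vector about the world's x, y, z in rad; "gripper": the closure, from 0 (fully open) to 1 (shut). A call has 1 to 8 rows; each row is the pose to reach, as a shift and turn from the pose commanded when the call began; what a row does not reach only later rows make up. A row lasts 1/10 s, in which the tool goes at most 50 mm and 8.59 degrees, less where a joint would pass 70% of its speed; a pose out of reach is approached as far as the arm can. A call with a gripper value outside its range is refused whole. The fingers move at their own pace and stop on an object; FORCE is the grip in N (left out, the last holds). Time passes only in rows, so rows that repeat a pose let the fingers close. It gives the time, the measured TCP pose, the force and the opening at its end, in the units of the state.
- r.read_state(): the state, without advancing time (a new reading comes with each control period).
- r.get_image(name): name is "scene" or "top"; returns a dict with "frame" (400x640x3 uint8, red, green, blue), "mtx" (3x3 intrinsics, pixels), "rvec" (rotation vector, rad) and "tvec" (3), from world to camera coordinates, as OpenCV has them. Camera axes: x right, y down, z forward; pixel columns grow to the right and rows downward; lengths in m; the calibration is good to about 2 mm. A picture is of the moment at which its call begins. There is no depth.
- r.hand_in(): hands the job in, once; it reports no verdict.
Trained networks look in a picture, given as the dict that the camera call returned (one of the last four; its "shot" number tells which), for a name from the list of things; names that differ only in an ending like _2 or _b are one class to them, and where a whole thing is asked for, a point or a joint stands for the part that bears it (a point fixed in the world has none). Each returns a list of dicts, best first, with "confidence" (0 to 1); they miss things now and then, are a little off and sometimes report something else, mostly with a low value. They report only what shows in the picture. A call takes as long as a camera call.
- r.search_frame(picture, label): "bbox" ([left, top, right, bottom] in pixels, round what is visible of it).
- r.tip_of(picture, label): "at" ([column, row] in pixels: a listed point, or the origin of a listed thing).
The state is a dict: "time_s": time; "joint_positions": joint angles; "qvel": joint speeds; "joint_efforts": joint torques, N m; "eef_pos": TCP position; "orientation": TCP orientation; "contact_force": force on the tool from outside, world axes, zero at the start; "moment": the same for the moment, N m; "width": finger opening in m.
Only numpy, scipy, OpenCV 4.12 (cv2) and the standard library are available. Lean on these libraries where they do the work, as an engineer would, in place of code of your own. Each camera call takes 0.05 s, during which the arm holds its last target. There are 200 camera calls.

TASK

Get the sample changer ready for loading: lift and turn its table by the wing knob until the empty nest stands at the loading side (nearest the robot, opposite the cover's hinge) and the table has dropped fully home on its index key. Then swing the open dust cover down and set it gently on its stops without letting it fall, leaving the loose sample case, tweezers and loupe beside the changer where they are.

Things in the scene. Friction and masses are not known exactly. Their poses are not given: they have to be found in the camera images.
- changer: Rotary sample changer fixed to the bench: grey open tub 220 (x) x 210 (y) x 50 mm, walls 5 mm. Origin: centre of its underside, on the table's axis; z up, -x is the loading side, +x the cover's hinge side. In it an aluminium turntable, diameter 172 mm, turns without limit either way and can be lifted up to 18 mm; about 0.75 kg with its contents, it sinks by its own weight.
- knob_grip (a point): Centre of the black wing knob on the table's axis: a bar 56 (x) x 16 (y) x 22 (z) mm on a stem, turning and lifting with the table; its -x points to the empty nest. 78 mm above the bench when home, about 85.5 mm when riding. The other three nests hold clear round cases (61 mm wide, 14 mm high) whose tops lie 30 mm below this point: keep the fingertips above them.
- empty_nest (a point): Middle of the one empty nest, on the table's top face, 52 mm from the axis, 34 mm above the bench when home. A ring under the table has four slots 90 degrees apart, 11.5 mm wide at 77 mm radius, one at each nest. With a slot over the key the table drops home; elsewhere it rides on the key about 7.5 mm higher and can be turned. Lift it 11 to 14 mm to leave a slot.
- load_position (a point): Fixed point of the housing at the table's home height, 52 mm from its axis towards -x: where the empty nest must stand, within 10 mm. Under the table here a fixed index key (9 mm wide, rounded top) stands on an adjustable carrier, so the true home angle is up to 4 degrees either side of exact and shows only by the table dropping in.
- cover_handle (a point): Middle of the cover's handle: round black bar, 12 mm diameter, 122 mm long along the changer's y, on two arms 110 mm apart, 44 mm in front of the cover's front wall. Closed it is 78 mm above the bench and 145 mm from the table axis on the loading side; it swings at 263 mm radius about the hinge. The closed cover's top is 106 mm above the bench.
- cover_hinge (a point): Middle of the cover's hinge axis (parallel to the changer's y), 117 mm behind the table axis, 55 mm above the bench.
- cover (a joint): Opening angle of the clear dust cover with aluminium edges (about 210 x 210 x 55 mm, 0.45 kg, a round loading hole near its front): 0 closed on its rubber stops, 1.57 standing upright. It stays up beyond about 1.4 and falls shut from less if let go.
- waiting_case: Loose clear round sample case on the bench at the right of the changer, 61 mm diameter, 14 mm high; origin at the centre of its underside. To be left alone.
- tweezers: Loose pointed steel tweezers lying on the bench in front of the changer, 124 mm long; to be left alone. They are 9 mm high.
- stand_loupe: Loose black stand loupe on the bench at the left of the changer, 39 mm diameter, 38 mm high; to be left alone.

How it is judged:
By the outcome, as a careful person would: the job done as asked, in the order asked, and still so for the second after the job is handed in, with the robot touching nothing.
It also fails if it takes over 72 s, if anything falls off the work surface, if the arm or the gripper's body presses on something with over 40 N, if the wrist force passes 120 N, or if a joint passes its speed limit or range.

## Working session

There is one attempt and no reset: what is moved stays moved. The work goes in short steps, Python scripts to look and compute and a shell command to move; the robot and the scene stay as the last step left them, time stands still between calls to the robot, and variables do not carry over. Pictures are saved under pics/ and viewed, about 8 in all and at most 12, crops included, and the job is handed in when it is done.

```bash
mkdir -p pics
cat > h.py <<'E'
import numpy as np, cv2
from plant import r
def shot(n,f=None):
    p=r.get_image(n)
    if f: cv2.imwrite('pics/'+f,p['frame'][:,:,::-1])
    return p
def ray(p,uv):
    R=cv2.Rodrigues(np.array(p['rvec'],float))[0]; t=np.array(p['tvec'],float).ravel()
    n=cv2.undistortPoints(np.array([[uv]],float),np.array(p['mtx'],float),None)[0,0]
    return -R.T@t, R.T@np.array([n[0],n[1],1.])
def tri(ps,uvs):
    A=np.zeros((3,3));b=np.zeros(3);L=[]
    for p,u in zip(ps,uvs):
        c,d=ray(p,u);d=d/np.linalg.norm(d);M=np.eye(3)-np.outer(d,d);A+=M;b+=M@c;L.append((c,M))
    x=np.linalg.solve(A,b); return x,[float(np.linalg.norm(M@(x-c))) for c,M in L]
def atz(p,uv,z):
    c,d=ray(p,uv); return c+d*(z-c[2])/d[2]
def proj(p,X):
    return cv2.projectPoints(np.array([X],float),np.array(p['rvec'],float),np.array(p['tvec'],float),np.array(p['mtx'],float),None)[0][0,0]
E
python3 - <<'E'
from h import *
np.set_printoptions(precision=4,suppress=True)
a=shot('scene','s0.png');b=shot('top','t0.png')
for n in ['changer','knob_grip','empty_nest','load_position','cover_handle','cover_hinge','waiting_case','tweezers','stand_loupe']:
    A=r.tip_of(a,n);B=r.tip_of(b,n)
    print(n,[(np.round(x['at'],1).tolist(),round(x['confidence'],2)) for x in A[:2]],[(np.round(x['at'],1).tolist(),round(x['confidence'],2)) for x in B[:2]])
    if A and B: print('   ',*tri([a,b],[A[0]['at'],B[0]['at']]))
s=r.read_state();print(s)
for p in(a,b): print(ray(p,(320,200)))
cv2.imwrite('pics/both0.png',np.hstack([cv2.resize(p['frame'],None,fx=1,fy=1) for p in (a,b)])[:,:,::-1])
E
```

```text
changer [([306.1, 247.1], 0.95)] [([296.6, 206.6], 0.56)]
    [0.5653 0.0518 0.0006] [0.0017801405384893915, 0.0017801405384893268]
knob_grip [([307.1, 209.7], 0.7), ([252.1, 79.2], 0.51)] [([296.0, 200.0], 0.57)]
    [0.5707 0.0446 0.0896] [0.00013047310618032892, 0.00013047310618044777]
empty_nest [([280.2, 228.5], 0.77)] [([277.5, 179.4], 0.72)]
    [0.6107 0.0826 0.0406] [0.0004380533087450117, 0.00043805330874510234]
load_position [([324.4, 247.9], 0.85)] [([297.5, 230.4], 0.7)]
    [0.5195 0.0466 0.0251] [0.00040451930760448387, 0.0004045193076044319]
cover_handle [([250.3, 77.9], 0.58)] [([283.2, 80.7], 0.7)]
    [0.7121 0.047  0.3135] [0.001969496666189811, 0.0019694966661897863]
cover_hinge [([270.9, 197.4], 0.58)] [([298.3, 134.5], 0.78)]
    [0.6892 0.0439 0.0582] [0.001560632062992574, 0.0015606320629925276]
waiting_case [] [([383.0, 170.5], 0.86)]
tweezers [([360.7, 284.0], 0.78)] [([295.4, 202.7], 0.72), ([291.9, 281.8], 0.45)]
    [ 0.5215  0.0243 -0.0724] [0.06396054246286294, 0.06396054246286295]
stand_loupe [([307.8, 245.1], 0.64), ([278.2, 308.8], 0.62)] [([217.9, 248.3], 0.88)]
    [0.4746 0.1546 0.1319] [0.018380294725810285, 0.018380294725810275]
{'time_s': 1.0, 'joint_positions': array([ 1.4242,  0.5009, -0.427 ,  1.5504,  0.2208,  1.1383, -0.2103]), 'qvel': array([ 0.001 ,  0.0007, -0.0011, -0.    ,  0.0006, -0.0003, -0.    ]), 'joint_efforts': array([  0.0004, -56.9388,  -5.8103, -28.1341,   0.0127,   0.002 ,
        -0.    ]), 'eef_pos': array([ 0.259 , -0.5962,  0.3039]), 'orientation': array([0.9791, 0.2035, 0.    , 0.    ]), 'contact_force': array([ 0.2731, -0.2432, -0.6866]), 'moment': array([ 0.0089,  0.0302, -0.0435]), 'width': 0.08531815083962292}
(array([0.083 , 0.4794, 0.5813]), array([ 0.5853, -0.5636, -0.5831]))
(array([ 0.516 , -0.0256,  0.9542]), array([ 0.0637,  0.0337, -0.9974]))
```

View pics/s0.png

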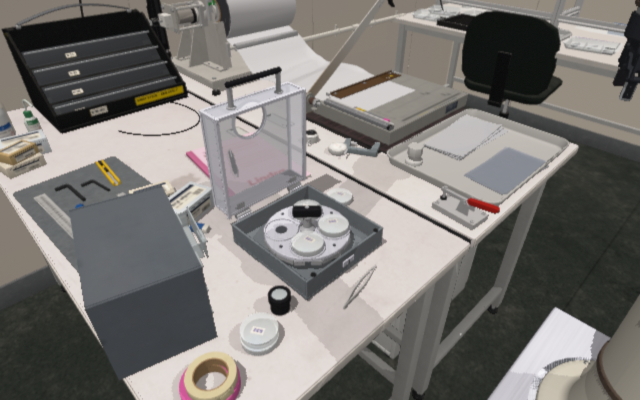

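View pics/t0.png

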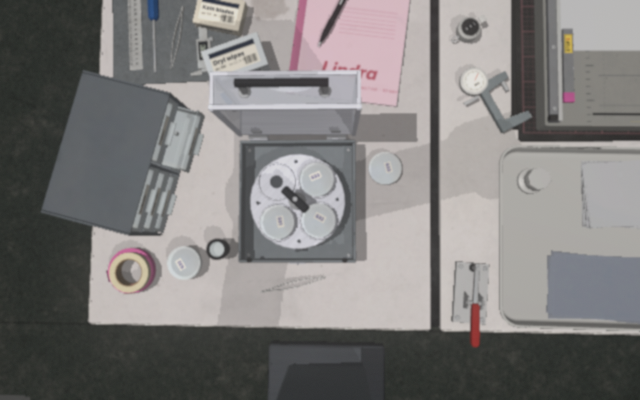

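Run:
```python
from h import *
np.set_printoptions(precision=4,suppress=True)
a=shot('scene');b=shot('top')
K=[];N=[]
for p in(a,b):
  for n,z in [('knob_grip',.0855),('empty_nest',.0415),('load_position',.034),('changer',0),('cover_hinge',.055)]:
    x=r.tip_of(p,n)
    if x: print(n,atz(p,x[0]['at'],z),round(x[0]['confidence'],2))
A=cv2.resize(a['frame'][170:300,220:390],None,fx=4,fy=4,interpolation=2)
B=cv2.resize(b['frame'][130:270,220:370],None,fx=4,fy=4,interpolation=2)
cv2.imwrite('pics/b1.png',B[:,:,::-1]); cv2.imwrite('pics/a1.png',A[:,:,::-1])
```

```text
knob_grip [0.5694 0.047  0.0855] 0.68
empty_nest [0.6013 0.0831 0.0415] 0.9
load_position [0.519 0.049 0.034] 0.76
changer [0.574  0.0521 0.    ] 0.65
cover_hinge [0.5945 0.083  0.055 ] 0.61
knob_grip [0.5708 0.0421 0.0855] 0.95
empty_nest [0.6086 0.0864 0.0415] 0.67
load_position [0.5184 0.0441 0.034 ] 0.92
changer [0.5722 0.0519 0.    ] 0.7
cover_hinge [0.6878 0.0443 0.055 ] 0.8
```

View pics/b1.png

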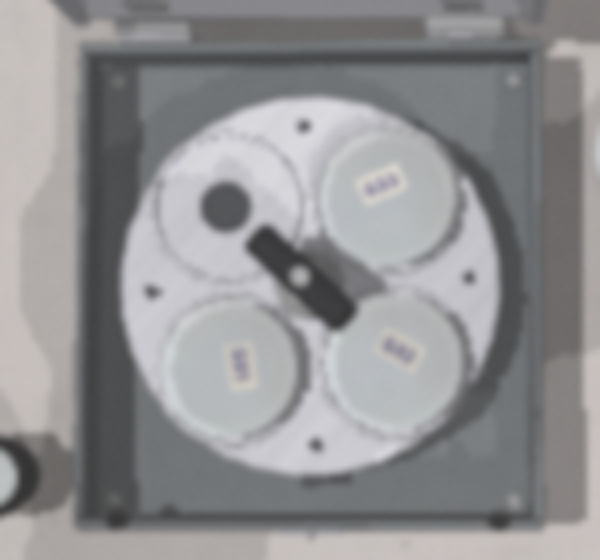

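Run:
```python
from h import *
np.set_printoptions(precision=4,suppress=True)
b=shot('top')
g=lambda u,v,z: atz(b,(220+u/4,130+v/4),z)
print('knob top',g(300,275,.0965))
e1,e2=g(256,233,.0965),g(350,324,.0965);print(e1,e2,(e1+e2)/2,np.linalg.norm(e1-e2),np.degrees(np.arctan2(*(e1-e2)[1::-1])))
n=g(227,207,.0415);t=g(311,285,.0415);print(n,t,np.degrees(np.arctan2(*(n-t)[1::-1])))
h=[g(304,126,.0415),g(152,292,.0415),g(317,444,.0415),g(468,277,.0415)]
m=sum(h)/4;print('holes',m,[np.degrees(np.arctan2(*(x-m)[1::-1])) for x in h])
c=[g(80,45,.05),g(545,42,.05),g(78,525,.05),g(540,525,.05)];print('tub',c,sum(c)/4)
d=(c[0]-c[2]+c[1]-c[3]);print('yaw',np.degrees(np.arctan2(d[1],d[0])), np.degrees(np.arctan2((c[0]-c[1]+c[2]-c[3])[1],(c[0]-c[1]+c[2]-c[3])[0]))-90)
```

```text
knob top [0.5725 0.0459 0.0965]
[0.5902 0.0649 0.0965] [0.5519 0.0243 0.0965] [0.5711 0.0446 0.0965] 0.05579877427876425 46.694404238113414
[0.6067 0.0841 0.0415] [0.5716 0.0454 0.0415] 47.87848096163994
holes [0.572  0.0458 0.0415] [np.float64(3.090875210088276), np.float64(93.40040801715841), np.float64(-176.59111500242508), np.float64(-86.7372826040296)]
tub [array([0.6789, 0.1513, 0.05  ]), array([ 0.6816, -0.0589,  0.05  ]), array([0.4629, 0.147 , 0.05  ]), array([ 0.466 , -0.0583,  0.05  ])] [0.5724 0.0453 0.05  ]
yaw 0.4953732123460249 0.7974466555702122
```

```bash
python3 -m handwheel '[{"tx":0.156,"ty":0.32,"wz":0.21},{"tx":0.156,"ty":0.32,"wz":0.21},{"tx":0.313,"ty":0.6415,"wz":0.419},{"tx":0.313,"ty":0.6415,"wz":0.419},{"tx":0.313,"ty":0.6415,"wz":0.419},{"tx":0.313,"ty":0.6415,"wz":0.419},{"tx":0.313,"ty":0.6415,"wz":0.419},{"tx":0.313,"ty":0.6415,"wz":0.419}]' 25
python3 -c "
from plant import r;s=r.read_state();print(s['joint_positions'],s['contact_force'])"
```

```text
[ 1.42415983  0.50089705 -0.42700646  1.55039108  0.22081189  1.13831257
 -0.21027386] [0.52843075 0.04048981 0.62941448]$[0]: bad value
```

```bash
python3 -m handwheel '[{"tx":0.156,"ty":0.32,"tz":0,"wx":0,"wy":0,"wz":0.21,"gripper":0},{"tx":0.156,"ty":0.32,"tz":0,"wx":0,"wy":0,"wz":0.21,"gripper":0},{"tx":0.313,"ty":0.6415,"tz":0,"wx":0,"wy":0,"wz":0.419,"gripper":0},{"tx":0.313,"ty":0.6415,"tz":0,"wx":0,"wy":0,"wz":0.419,"gripper":0},{"tx":0.313,"ty":0.6415,"tz":0,"wx":0,"wy":0,"wz":0.419,"gripper":0},{"tx":0.313,"ty":0.6415,"tz":0,"wx":0,"wy":0,"wz":0.419,"gripper":0},{"tx":0.313,"ty":0.6415,"tz":0,"wx":0,"wy":0,"wz":0.419,"gripper":0},{"tx":0.313,"ty":0.6415,"tz":0,"wx":0,"wy":0,"wz":0.419,"gripper":0}]' 25
python3 -c "
from plant import r;s=r.read_state();print(s['joint_positions'],s['contact_force'])"
```

```text
time_s: 2.45
eef_pos: [0.435, -0.2349, 0.3043]
orientation: [0.915, 0.403, 0.0, 0.001]
contact_force: [1.3, -0.4, 0.0]
width: 0.0855
[ 1.05677971  0.25505066 -0.70860845  1.92626112  0.19380793  1.0272871
 -0.47885976] [ 1.34093301 -0.41857261  0.0422615 ]
```

```bash
python3 -m handwheel '[{"tx":0.137,"ty":0.2804,"tz":-0.0,"wx":0,"wy":0,"wz":0,"gripper":0},{"tx":0.137,"ty":0.2804,"tz":0,"wx":0,"wy":0,"wz":0,"gripper":0},{"tx":0.137,"ty":0.2804,"tz":0,"wx":0,"wy":0,"wz":0,"gripper":0},{"tx":0.137,"ty":0.2804,"tz":0,"wx":0,"wy":0,"wz":0,"gripper":0},{"tx":0.137,"ty":0.2804,"tz":0,"wx":0,"wy":0,"wz":0,"gripper":0},{"tx":0.137,"ty":0.2804,"tz":-0.05,"wx":0,"wy":0,"wz":0,"gripper":0},{"tx":0.137,"ty":0.2804,"tz":-0.09,"wx":0,"wy":0,"wz":0,"gripper":0},{"tx":0.137,"ty":0.2804,"tz":-0.09,"wx":0,"wy":0,"wz":0,"gripper":0}]'
python3 - <<'E'
from h import *
s=r.read_state();print(s['joint_positions'],s['eef_pos'],s['contact_force'])
a=shot('scene','s2.png');b=shot('top')
v=np.hstack([cv2.resize(a['frame'][150:300,210:390],(480,400)),])
cv2.imwrite('pics/c2.png',v[:,:,::-1])
E
```

```text
time_s: 3.25
eef_pos: [0.5694, 0.0466, 0.2098]
orientation: [0.914, 0.405, -0.002, -0.002]
contact_force: [-1.4, -0.9, -0.1]
width: 0.0854
[ 0.42639758  0.54791812 -0.72418313  1.82197782  0.43660042  0.94422682
 -1.22688335] [0.56943101 0.04661379 0.20981533] [-1.36384783 -0.90184337 -0.14058592]
```

View pics/c2.png

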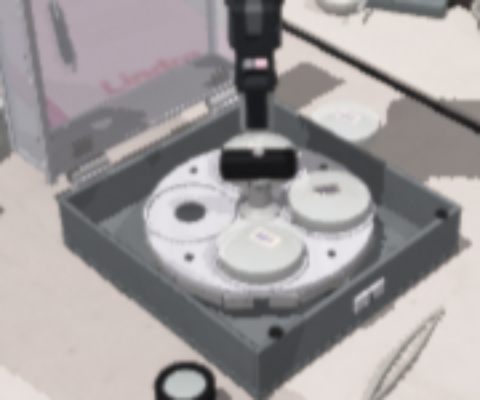

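```bash
python3 -m handwheel '[{"tx":0,"ty":0,"tz":-0.04,"wx":0,"wy":0,"wz":0,"gripper":0},{"tx":0,"ty":0,"tz":-0.073,"wx":0,"wy":0,"wz":0,"gripper":0},{"tx":0,"ty":0,"tz":-0.073,"wx":0,"wy":0,"wz":0,"gripper":0},{"tx":0,"ty":0,"tz":-0.073,"wx":0,"wy":0,"wz":0,"gripper":0}]'
```

```text
time_s: 3.75
eef_pos: [0.5722, 0.0425, 0.1427]
orientation: [0.916, 0.402, 0.001, 0.0]
contact_force: [0.4, -0.2, 1.4]
width: 0.0855
```

```bash
python3 -m handwheel '[{"tx":0,"ty":0.0015,"tz":-0.002,"wx":0,"wy":0,"wz":0,"gripper":0.5},{"tx":0,"ty":0.0015,"tz":-0.002,"wx":0,"wy":0,"wz":0,"gripper":1},{"tx":0,"ty":0.0015,"tz":-0.002,"wx":0,"wy":0,"wz":0,"gripper":1},{"tx":0,"ty":0.0015,"tz":-0.002,"wx":0,"wy":0,"wz":0,"gripper":1},{"tx":0,"ty":0.0015,"tz":-0.002,"wx":0,"wy":0,"wz":0,"gripper":1},{"tx":0,"ty":0.0015,"tz":-0.002,"wx":0,"wy":0,"wz":0,"gripper":1}]' 40
```

```text
time_s: 4.35
eef_pos: [0.5725, 0.0446, 0.1396]
orientation: [0.915, 0.402, 0.001, 0.001]
contact_force: [3.2, -2.5, 2.8]
width: 0.0163
```

```bash
python3 -m handwheel '[{"tx":0,"ty":0,"tz":0.003,"wx":0,"wy":0,"wz":0,"gripper":1},{"tx":0,"ty":0,"tz":0.006,"wx":0,"wy":0,"wz":0,"gripper":1},{"tx":0,"ty":0,"tz":0.006,"wx":0,"wy":0,"wz":0.1,"gripper":1},{"tx":0,"ty":0,"tz":0.006,"wx":0,"wy":0,"wz":0.2,"gripper":1},{"tx":0,"ty":0,"tz":0.006,"wx":0,"wy":0,"wz":0.2,"gripper":1}]'; python3 -c "
from plant import r;s=r.read_state();print(s['moment'],s['contact_force'],s['joint_positions'])"
```

```text
time_s: 4.85
eef_pos: [0.5713, 0.0444, 0.1441]
orientation: [0.87, 0.493, -0.0, -0.0]
contact_force: [5.4, -2.9, -7.9]
width: 0.0163
[-0.62995887 -1.19785416  0.02396484] [ 5.40085351 -2.92686662 -7.93437103] [ 0.41330301  0.65203661 -0.70899013  1.8555883   0.55732735  0.84336655
 -1.11831988]
```

```bash
python3 -m handwheel '[{"tx":0,"ty":0,"tz":0,"wx":0,"wy":0,"wz":0.135,"gripper":1},{"tx":0,"ty":0,"tz":0,"wx":0,"wy":0,"wz":0.27,"gripper":1},{"tx":0,"ty":0,"tz":0,"wx":0,"wy":0,"wz":0.405,"gripper":1},{"tx":0,"ty":0,"tz":0,"wx":0,"wy":0,"wz":0.54,"gripper":1},{"tx":0,"ty":0,"tz":0,"wx":0,"wy":0,"wz":0.675,"gripper":1},{"tx":0,"ty":0,"tz":0,"wx":0,"wy":0,"wz":0.81,"gripper":1},{"tx":0,"ty":0,"tz":0,"wx":0,"wy":0,"wz":0.945,"gripper":1},{"tx":0,"ty":0,"tz":0,"wx":0,"wy":0,"wz":1.06,"gripper":1}]'; python3 -c "
from plant import r;s=r.read_state();print(s['moment'],s['contact_force'],s['joint_positions'])"
```

```text
time_s: 5.65
eef_pos: [0.5716, 0.0445, 0.1442]
orientation: [0.501, 0.866, -0.0, -0.0]
contact_force: [4.4, -1.0, -8.5]
width: 0.0166
[-0.28675736 -1.21769541 -0.11939136] [ 4.37832538 -1.00249258 -8.50521181] [ 0.5643291   0.75457791 -0.93922424  1.850596    0.75403482  0.93994701
 -0.20295091]
```

```bash
python3 -m handwheel '[{"tx":0,"ty":0,"tz":0,"wx":0,"wy":0,"wz":0.135,"gripper":1},{"tx":0,"ty":0,"tz":0,"wx":0,"wy":0,"wz":0.27,"gripper":1},{"tx":0,"ty":0,"tz":0,"wx":0,"wy":0,"wz":0.405,"gripper":1},{"tx":0,"ty":0,"tz":0,"wx":0,"wy":0,"wz":0.54,"gripper":1},{"tx":0,"ty":0,"tz":0,"wx":0,"wy":0,"wz":0.675,"gripper":1},{"tx":0,"ty":0,"tz":0,"wx":0,"wy":0,"wz":0.81,"gripper":1},{"tx":0,"ty":0,"tz":0,"wx":0,"wy":0,"wz":0.945,"gripper":1},{"tx":0,"ty":0,"tz":0,"wx":0,"wy":0,"wz":1.06,"gripper":1}]'; python3 -c "
from plant import r;s=r.read_state();print(s['moment'],s['contact_force'],s['joint_positions'])"
```

```text
time_s: 6.45
eef_pos: [0.5715, 0.0447, 0.1442]
orientation: [-0.006, 1.0, 0.0, -0.0]
contact_force: [5.6, 0.2, -8.2]
width: 0.0162
[-0.10789806 -1.00511168 -0.0626396 ] [ 5.60351886  0.18876521 -8.16246892] [ 0.67270985  0.88289979 -1.13713196  1.84750094  0.93022631  1.06364979
  0.7364989 ]
```

```bash
python3 -m handwheel '[{"tx":0,"ty":0,"tz":-0.003,"wx":0,"wy":0,"wz":0,"gripper":1},{"tx":0,"ty":0,"tz":-0.006,"wx":0,"wy":0,"wz":0,"gripper":1},{"tx":0,"ty":0,"tz":-0.0075,"wx":0,"wy":0,"wz":0,"gripper":1},{"tx":0,"ty":0,"tz":-0.0075,"wx":0,"wy":0,"wz":0,"gripper":1}]'; python3 -c "
from plant import r;s=r.read_state();print(s['moment'],s['contact_force'],s['joint_positions'])"
```

```text
time_s: 6.85
eef_pos: [0.5729, 0.0451, 0.1385]
orientation: [-0.002, 1.0, -0.0, 0.001]
contact_force: [4.3, -2.4, 2.7]
width: 0.0163
[-0.52055891 -0.8761494   0.05341458] [ 4.25692446 -2.43618366  2.70182104] [ 0.66632136  0.88873965 -1.1277067   1.84850909  0.94027084  1.05369844
  0.72242613]
```

```bash
python3 -m handwheel '[{"tx":0,"ty":0,"tz":-0.001,"wx":0,"wy":0,"wz":0.01,"gripper":1},{"tx":0,"ty":0,"tz":-0.001,"wx":0,"wy":0,"wz":0.02,"gripper":1},{"tx":0,"ty":0,"tz":-0.001,"wx":0,"wy":0,"wz":0.03,"gripper":1}]'; python3 -c "
from plant import r;s=r.read_state();print(s['moment'],s['contact_force'])"
python3 -m handwheel '[{"tx":0,"ty":0,"tz":0,"wx":0,"wy":0,"wz":0.01,"gripper":1},{"tx":0,"ty":0,"tz":0,"wx":0,"wy":0,"wz":0.02,"gripper":1},{"tx":0,"ty":0,"tz":0,"wx":0,"wy":0,"wz":0.03,"gripper":1}]'; python3 -c "
from plant import r;s=r.read_state();print(s['moment'],s['contact_force'])"
```

```text
time_s: 7.15
eef_pos: [0.5715, 0.0448, 0.1359]
orientation: [-0.018, 1.0, -0.0, 0.0]
contact_force: [5.9, -1.1, -7.9]
width: 0.0164
[-0.1440783  -1.24274152  0.06037037] [ 5.91153957 -1.1259643  -7.92980664]
time_s: 7.45
eef_pos: [0.5715, 0.0448, 0.1355]
orientation: [-0.033, 0.999, 0.0, -0.0]
contact_force: [5.6, -1.3, -7.1]
width: 0.0162
[-0.18127695 -1.30431517 -0.05114374] [ 5.55083695 -1.34849337 -7.08771526]
```

```bash
python3 -m handwheel '[{"tx":0,"ty":0,"tz":-0.001,"wx":0,"wy":0,"wz":0,"gripper":1},{"tx":0,"ty":0,"tz":-0.002,"wx":0,"wy":0,"wz":0,"gripper":1},{"tx":0,"ty":0,"tz":-0.003,"wx":0,"wy":0,"wz":0,"gripper":1},{"tx":0,"ty":0,"tz":-0.003,"wx":0,"wy":0,"wz":0,"gripper":1}]'; python3 -c "
from plant import r;s=r.read_state();print(s['moment'],s['contact_force'])"
```

```text
time_s: 7.85
eef_pos: [0.5715, 0.0449, 0.1328]
orientation: [-0.033, 0.999, -0.0, -0.0]
contact_force: [5.9, -1.9, -4.5]
width: 0.0163
[-0.33986387 -1.11506498 -0.03291486] [ 5.86111255 -1.92929775 -4.51884323]
```

```bash
python3 -m handwheel '[{"tx":0,"ty":0,"tz":-0.001,"wx":0,"wy":0,"wz":0,"gripper":1},{"tx":0,"ty":0,"tz":-0.001,"wx":0,"wy":0,"wz":0,"gripper":0.5},{"tx":0,"ty":0,"tz":-0.001,"wx":0,"wy":0,"wz":0,"gripper":0.5},{"tx":0,"ty":0,"tz":-0.001,"wx":0,"wy":0,"wz":0,"gripper":0.5},{"tx":0,"ty":0,"tz":0.05,"wx":0,"wy":0,"wz":0,"gripper":0.5},{"tx":0,"ty":0,"tz":0.09,"wx":0,"wy":0,"wz":0,"gripper":0.3},{"tx":-0.05,"ty":0,"tz":0.11,"wx":0,"wy":0,"wz":0,"gripper":0.3},{"tx":-0.1,"ty":0,"tz":0.14,"wx":0,"wy":0,"wz":0,"gripper":0.3}]'
python3 -m handwheel '[{"tx":-0.05,"ty":0,"tz":0.05,"wx":0,"wy":0,"wz":0,"gripper":0.3},{"tx":-0.1,"ty":0,"tz":0.08,"wx":0,"wy":0,"wz":0,"gripper":0.3},{"tx":-0.1,"ty":0,"tz":0.08,"wx":0,"wy":0,"wz":0,"gripper":0.3}]'
python3 - <<'E'
from h import *
np.set_printoptions(precision=4,suppress=True)
a=shot('scene','s3.png');b=shot('top','t3.png')
for n in ['knob_grip','empty_nest','load_position','cover_handle']:
    A=r.tip_of(a,n);B=r.tip_of(b,n)
    print(n,[x['confidence'] for x in A],[x['confidence'] for x in B])
    if A and B: print(tri([a,b],[A[0]['at'],B[0]['at']]))
v=np.hstack([cv2.resize(a['frame'][170:300,220:390],(400,306),interpolation=2),cv2.resize(b['frame'][130:270,220:370],(400,373),interpolation=2)[:306]])
cv2.imwrite('pics/c3.png',v[:,:,::-1])
s=r.read_state();print(s['eef_pos'],s['joint_positions'])
E
```

```text
time_s: 8.65
eef_pos: [0.4804, 0.0462, 0.2679]
orientation: [-0.034, 0.999, 0.0, -0.0]
contact_force: [-0.2, -0.1, 1.1]
width: 0.0598
time_s: 8.95
eef_pos: [0.3969, 0.0408, 0.3284]
orientation: [-0.039, 0.999, -0.004, -0.022]
contact_force: [-0.4, -0.7, -0.8]
width: 0.0598
knob_grip [0.87] [0.8, 0.19]
(array([0.5701, 0.0459, 0.0822]), [0.0011250701880553104, 0.0011250701880552924])
empty_nest [0.84] [0.62, 0.58]
(array([0.5154, 0.0449, 0.0455]), [0.00019801936529730607, 0.00019801936529744113])
load_position [0.69] [0.9]
(array([0.5153, 0.0475, 0.0314]), [0.0009756258622485184, 0.000975625862248489])
cover_handle [0.9] [0.84]
(array([0.7202, 0.0466, 0.3103]), [2.1923433676273915e-05, 2.1923433676176022e-05])
[0.3985 0.0401 0.3276] [ 1.1751  0.1917 -1.4392  2.0583  0.2066  1.1127  1.2867]
```

View pics/c3.png

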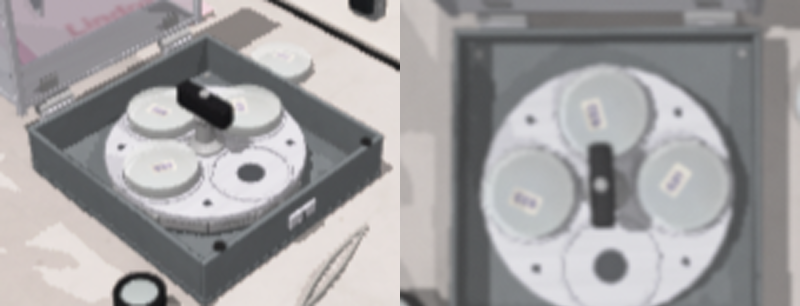

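Run:
```python
from h import *
np.set_printoptions(precision=4,suppress=True)
a=shot('scene');b=shot('top')
f=b['frame'][70:95,220:350].astype(int).sum(2)
m=(f<200); ys,xs=np.nonzero(m); print(xs.min()+220,xs.max()+220,ys.min()+70,ys.max()+70)
rows=m.sum(1); print(rows)
for u in (xs.min()+220,xs.mean()+220,xs.max()+220):
    print(atz(b,(u,np.average(np.arange(25)+70,weights=rows)),.317))
for p in (a,b):
    t=r.tip_of(p,'cover_handle')[0];print(t,atz(p,t['at'],.317),proj(p,(.712,.0465,.317)),proj(p,(.72,.0465,.317)))
```

```text
235 326 75 83
[ 0  0  0  0  0  4 91 92 92 92 92 92 24  4  0  0  0  0  0  0  0  0  0  0
  0]
[0.7122 0.1075 0.317 ]
[0.7123 0.0501 0.317 ]
[ 0.7124 -0.0098  0.317 ]
{'at': [248.0, 77.3], 'confidence': 0.96} [0.7117 0.0545 0.317 ] [251.4807  76.216 ] [248.8523  75.1155]
{'at': [282.2, 77.0], 'confidence': 0.88} [0.7145 0.0465 0.317 ] [282.1753  78.9177] [282.2871  72.8103]
```

```bash
python3 -m handwheel '[{"tx":0.02,"ty":0,"tz":0.02,"wx":0,"wy":0,"wz":-0.14,"gripper":0},{"tx":0.04,"ty":0,"tz":0.04,"wx":0,"wy":0,"wz":-0.28,"gripper":0},{"tx":0.06,"ty":0,"tz":0.06,"wx":0,"wy":0,"wz":-0.42,"gripper":0},{"tx":0.08,"ty":0,"tz":0.08,"wx":0,"wy":0,"wz":-0.56,"gripper":0},{"tx":0.1,"ty":0,"tz":0.1,"wx":0,"wy":0,"wz":-0.7,"gripper":0},{"tx":0.12,"ty":0,"tz":0.12,"wx":0,"wy":0,"wz":-0.84,"gripper":0},{"tx":0.14,"ty":0,"tz":0.12,"wx":0,"wy":0,"wz":-0.98,"gripper":0},{"tx":0.14,"ty":0,"tz":0.12,"wx":0,"wy":0,"wz":-1.12,"gripper":0}]'
python3 -c "
from plant import r;s=r.read_state();print(s['joint_positions'])"
```

```text
time_s: 10.45
eef_pos: [0.5408, 0.0392, 0.4481]
orientation: [0.501, 0.865, 0.008, -0.022]
contact_force: [-0.3, 0.5, -1.1]
width: 0.0856
[ 0.72157021  0.32461053 -1.03898477  1.59802525  0.23933007  1.39823241
  0.18132854]
```

```bash
cat >> h.py <<'E'
from scipy.spatial.transform import Rotation as Ro
def to(pos,q):
    s=r.read_state();print('shift',np.round(np.array(pos)-s['eef_pos'],4),'turn',np.round((Ro.from_quat(q)*Ro.from_quat(s['orientation']).inv()).as_rotvec(),4))
E
python3 -c "
from h import *
to((.7125,.047,.45),[.7071,.7071,0,0])"
```

```text
shift [0.1717 0.0078 0.0019] turn [-0.0426 -0.0198 -0.5215]
```

```bash
python3 -m handwheel '[{"tx":0.04,"ty":0.002,"tz":0,"wx":-0.01,"wy":-0.005,"wz":-0.13,"gripper":0},{"tx":0.08,"ty":0.004,"tz":0,"wx":-0.02,"wy":-0.01,"wz":-0.26,"gripper":0},{"tx":0.12,"ty":0.006,"tz":0,"wx":-0.03,"wy":-0.015,"wz":-0.39,"gripper":0},{"tx":0.1717,"ty":0.008,"tz":0,"wx":-0.043,"wy":-0.02,"wz":-0.5215,"gripper":0},{"tx":0.1717,"ty":0.008,"tz":0,"wx":-0.043,"wy":-0.02,"wz":-0.5215,"gripper":0},{"tx":0.1717,"ty":0.008,"tz":0,"wx":-0.043,"wy":-0.02,"wz":-0.5215,"gripper":0}]'
python3 -c "
from h import *
s=r.read_state();print(s['joint_positions'])
to((.7125,.047,.371),[.7071,.7071,0,0])"
```

```text
time_s: 11.05
eef_pos: [0.7109, 0.0486, 0.4455]
orientation: [0.704, 0.71, -0.002, -0.002]
contact_force: [-0.4, 0.1, -0.3]
width: 0.0851
[ 0.34837723  0.62126561 -0.80875188  1.1604152   0.43363816  1.53250456
 -0.36960125]
shift [ 0.0016 -0.0016 -0.0745] turn [ 0.0008 -0.0059 -0.0081]
```

Good reach. Lower over the handle and grip.

```bash
python3 -m handwheel '[{"tx":0.001,"ty":-0.001,"tz":-0.035,"wx":0,"wy":-0.005,"wz":-0.008,"gripper":0},{"tx":0.001,"ty":-0.001,"tz":-0.074,"wx":0,"wy":-0.005,"wz":-0.008,"gripper":0},{"tx":0.001,"ty":-0.001,"tz":-0.074,"wx":0,"wy":-0.005,"wz":-0.008,"gripper":0.4},{"tx":0.001,"ty":-0.001,"tz":-0.074,"wx":0,"wy":-0.005,"wz":-0.008,"gripper":0.7}]' 20
python3 - <<'E'
from h import *
a=shot('scene');b=shot('top')
v=np.hstack([cv2.resize(a['frame'][0:150,180:330],(400,400),interpolation=2),cv2.resize(b['frame'][30:180,210:360],(400,400),interpolation=2)])
cv2.imwrite('pics/c4.png',v[:,:,::-1])
s=r.read_state();print(s['eef_pos'],s['contact_force'])
E
```

```text
time_s: 11.45
eef_pos: [0.7104, 0.0461, 0.3752]
orientation: [0.708, 0.707, -0.0, 0.002]
contact_force: [-0.1, 0.1, 0.7]
width: 0.0591
[0.71157713 0.04682741 0.37756087] [0.30005762 0.70077054 0.50110064]
```

View pics/c4.png

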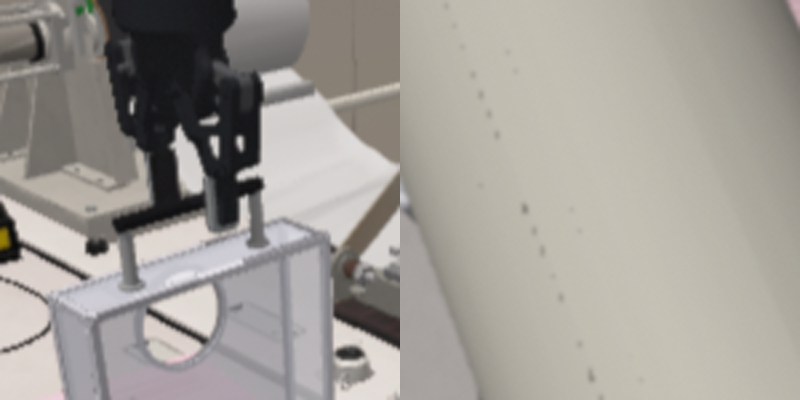

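```bash
python3 -m handwheel '[{"tx":0,"ty":0,"tz":-0.003,"wx":0,"wy":0,"wz":0,"gripper":1},{"tx":0,"ty":0,"tz":-0.003,"wx":0,"wy":0,"wz":0,"gripper":1},{"tx":0,"ty":0,"tz":-0.003,"wx":0,"wy":0,"wz":0,"gripper":1},{"tx":0,"ty":0,"tz":-0.003,"wx":0,"wy":0,"wz":0,"gripper":1},{"tx":0,"ty":0,"tz":-0.003,"wx":0,"wy":0,"wz":0,"gripper":1}]' 30
```

```text
time_s: 12.05
eef_pos: [0.7114, 0.0468, 0.3729]
orientation: [0.708, 0.707, 0.001, 0.003]
contact_force: [-1.0, -0.2, 5.9]
width: 0.011
```

Run:
```python
import numpy as np
d=np.radians
for e in list(range(95,3,-5))+[3]:
    print(e,round(-.263*(np.cos(d(e))-np.cos(d(95))),4),round(.263*(np.sin(d(e))-np.sin(d(95))),4))
```

```text
95 -0.0 0.0
90 -0.0229 0.001
85 -0.0458 0.0
80 -0.0686 -0.003
75 -0.091 -0.008
70 -0.1129 -0.0149
65 -0.1341 -0.0236
60 -0.1544 -0.0342
55 -0.1738 -0.0466
50 -0.192 -0.0605
45 -0.2089 -0.076
40 -0.2244 -0.0929
35 -0.2384 -0.1111
30 -0.2507 -0.1305
25 -0.2613 -0.1509
20 -0.2701 -0.172
15 -0.277 -0.1939
10 -0.2819 -0.2163
5 -0.2849 -0.2391
3 -0.2856 -0.2482
```

```bash
python3 -m handwheel '[{"tx":-0.0115,"ty":0,"tz":0.0008,"wx":0,"wy":0,"wz":0,"gripper":1},{"tx":-0.0229,"ty":0,"tz":0.001,"wx":0,"wy":0,"wz":0,"gripper":1},{"tx":-0.0343,"ty":0,"tz":0.0006,"wx":0,"wy":0,"wz":0,"gripper":1},{"tx":-0.0458,"ty":0,"tz":0,"wx":0,"wy":0,"wz":0,"gripper":1},{"tx":-0.0572,"ty":-0.001,"tz":-0.0014,"wx":0,"wy":0,"wz":0,"gripper":1},{"tx":-0.0686,"ty":-0.001,"tz":-0.003,"wx":0,"wy":0,"wz":0,"gripper":1},{"tx":-0.0798,"ty":-0.001,"tz":-0.0054,"wx":0,"wy":0,"wz":0,"gripper":1},{"tx":-0.091,"ty":-0.001,"tz":-0.008,"wx":0,"wy":0,"wz":0,"gripper":1}]'
```

```text
time_s: 12.85
eef_pos: [0.6204, 0.0458, 0.364]
orientation: [0.708, 0.707, 0.001, 0.003]
contact_force: [1.1, -0.0, 0.7]
width: 0.0111
```

```bash
python3 -m handwheel '[{"tx":-0.0219,"ty":0,"tz":-0.0069,"wx":0,"wy":0,"wz":0,"gripper":1},{"tx":-0.0431,"ty":0,"tz":-0.0156,"wx":0,"wy":0,"wz":0,"gripper":1},{"tx":-0.0634,"ty":0,"tz":-0.0262,"wx":0,"wy":0,"wz":0,"gripper":1},{"tx":-0.0828,"ty":-0.001,"tz":-0.0386,"wx":0,"wy":0,"wz":0,"gripper":1},{"tx":-0.101,"ty":-0.001,"tz":-0.0525,"wx":0,"wy":0,"wz":0,"gripper":1},{"tx":-0.1179,"ty":-0.001,"tz":-0.068,"wx":0,"wy":0,"wz":0,"gripper":1},{"tx":-0.1334,"ty":-0.001,"tz":-0.0849,"wx":0,"wy":0,"wz":0,"gripper":1},{"tx":-0.1474,"ty":-0.0015,"tz":-0.1031,"wx":0,"wy":0,"wz":0,"gripper":1}]'
python3 -c "
from h import *
s=r.read_state();print(s['joint_positions'],s['contact_force'])"
```

```text
time_s: 13.65
eef_pos: [0.4722, 0.0442, 0.26]
orientation: [0.707, 0.707, 0.001, 0.003]
contact_force: [4.5, 0.1, -3.5]
width: 0.0108
[ 0.62018518  0.32571934 -0.8983303   2.01431138  0.31986104  0.94119761
 -0.44429144] [ 4.45014863  0.09722494 -3.49674031]
```

```bash
python3 -m handwheel '[{"tx":-0.0064,"ty":0,"tz":-0.0096,"wx":0,"wy":0,"wz":0,"gripper":1},{"tx":-0.0123,"ty":0,"tz":-0.0194,"wx":0,"wy":0,"wz":0,"gripper":1},{"tx":-0.0178,"ty":0,"tz":-0.0295,"wx":0,"wy":0,"wz":0,"gripper":1},{"tx":-0.0229,"ty":0,"tz":-0.0398,"wx":0,"wy":0,"wz":0,"gripper":1},{"tx":-0.0275,"ty":0,"tz":-0.0502,"wx":0,"wy":0,"wz":0,"gripper":1},{"tx":-0.0317,"ty":0,"tz":-0.0609,"wx":0,"wy":0,"wz":0,"gripper":1},{"tx":-0.0353,"ty":0,"tz":-0.0718,"wx":0,"wy":0,"wz":0,"gripper":1},{"tx":-0.0386,"ty":0,"tz":-0.0828,"wx":0,"wy":0,"wz":0,"gripper":1}]'
python3 -c "
from h import *
s=r.read_state();print(s['joint_positions'],s['contact_force'],s['moment'])"
```

```text
time_s: 14.45
eef_pos: [0.4341, 0.0438, 0.1766]
orientation: [0.708, 0.706, 0.0, 0.002]
contact_force: [3.0, -4.5, -0.1]
width: 0.0108
[ 0.54879045  0.40068892 -0.82604005  2.16450792  0.4422462   0.74477156
 -0.57211878] [ 2.99345807 -4.45458326 -0.14336285] [-0.9797335  -0.68730777  0.13275474]
```

```bash
python3 -m handwheel '[{"tx":-0.0012,"ty":0,"tz":-0.005,"wx":0,"wy":0,"wz":0,"gripper":1},{"tx":-0.0024,"ty":0,"tz":-0.01,"wx":0,"wy":0,"wz":0,"gripper":1},{"tx":-0.0034,"ty":0,"tz":-0.015,"wx":0,"wy":0,"wz":0,"gripper":1},{"tx":-0.0044,"ty":0,"tz":-0.02,"wx":0,"wy":0,"wz":0,"gripper":1},{"tx":-0.0053,"ty":0,"tz":-0.025,"wx":0,"wy":0,"wz":0,"gripper":1},{"tx":-0.0061,"ty":0,"tz":-0.029,"wx":0,"wy":0,"wz":0,"gripper":1},{"tx":-0.0066,"ty":0,"tz":-0.032,"wx":0,"wy":0,"wz":0,"gripper":1},{"tx":-0.007,"ty":0,"tz":-0.035,"wx":0,"wy":0,"wz":0,"gripper":1}]'
python3 -m handwheel '[{"tx":-0.0002,"ty":0,"tz":-0.001,"wx":0,"wy":0,"wz":0,"gripper":1},{"tx":-0.0004,"ty":0,"tz":-0.002,"wx":0,"wy":0,"wz":0,"gripper":1},{"tx":-0.0005,"ty":0,"tz":-0.003,"wx":0,"wy":0,"wz":0,"gripper":1},{"tx":-0.0006,"ty":0,"tz":-0.004,"wx":0,"wy":0,"wz":0,"gripper":1}]'
python3 -c "
from h import *
s=r.read_state();print(s['joint_positions'],s['contact_force'],s['moment'])"
```

```text
time_s: 15.25
eef_pos: [0.4274, 0.0437, 0.1423]
orientation: [0.708, 0.706, 0.0, 0.002]
contact_force: [1.7, -5.2, -0.9]
width: 0.0108
time_s: 15.65
eef_pos: [0.427, 0.0437, 0.1384]
orientation: [0.708, 0.706, 0.0, 0.002]
contact_force: [1.6, -5.6, -0.8]
width: 0.0107
[ 0.48745221  0.46049628 -0.76153319  2.20149736  0.5288358   0.66207972
 -0.6523807 ] [ 1.58881452 -5.64776798 -0.83228991] [-1.12148966 -0.60042509  0.13307482]
```

```bash
python3 -m handwheel '[{"tx":-0.0001,"ty":0,"tz":-0.001,"wx":0,"wy":0,"wz":0,"gripper":1},{"tx":-0.0002,"ty":0,"tz":-0.002,"wx":0,"wy":0,"wz":0,"gripper":1},{"tx":-0.0003,"ty":0,"tz":-0.003,"wx":0,"wy":0,"wz":0,"gripper":1},{"tx":-0.0003,"ty":0,"tz":-0.003,"wx":0,"wy":0,"wz":0,"gripper":1}]'
python3 -m handwheel '[{"tx":-0.0001,"ty":0,"tz":-0.0005,"wx":0,"wy":0,"wz":0,"gripper":1},{"tx":-0.0001,"ty":0,"tz":-0.001,"wx":0,"wy":0,"wz":0,"gripper":1},{"tx":-0.0001,"ty":0,"tz":-0.0015,"wx":0,"wy":0,"wz":0,"gripper":1}]'
```

```text
time_s: 16.05
eef_pos: [0.4266, 0.0438, 0.1354]
orientation: [0.708, 0.706, 0.0, 0.002]
contact_force: [3.2, -5.0, -2.0]
width: 0.0106
time_s: 16.35
eef_pos: [0.4265, 0.0437, 0.134]
orientation: [0.708, 0.706, 0.0, 0.002]
contact_force: [0.3, -5.7, 6.0]
width: 0.0105
```

```bash
python3 -m handwheel '[{"tx":0,"ty":0,"tz":-0.0005,"wx":0,"wy":0,"wz":0,"gripper":1},{"tx":0,"ty":0,"tz":-0.0008,"wx":0,"wy":0,"wz":0,"gripper":1}]'
python3 - <<'E'
from h import *
a=shot('scene','s5.png')
print(proj(a,(.427,.044,.078)),proj(a,(.427,.044,.09)),[x for x in r.tip_of(a,'cover_handle')])
cv2.imwrite('pics/c5.png',cv2.resize(a['frame'][130:330,200:440],(720,600),interpolation=2)[:,:,::-1])
E
```

```text
time_s: 16.55
eef_pos: [0.4266, 0.0438, 0.1339]
orientation: [0.708, 0.706, -0.0, 0.003]
contact_force: [-3.8, -5.6, 16.3]
width: 0.0107
[362.69844454 250.32426118] [363.10614997 245.19629818] [{'at': [360.9, 289.0], 'confidence': 0.74}]
```

View pics/c5.png

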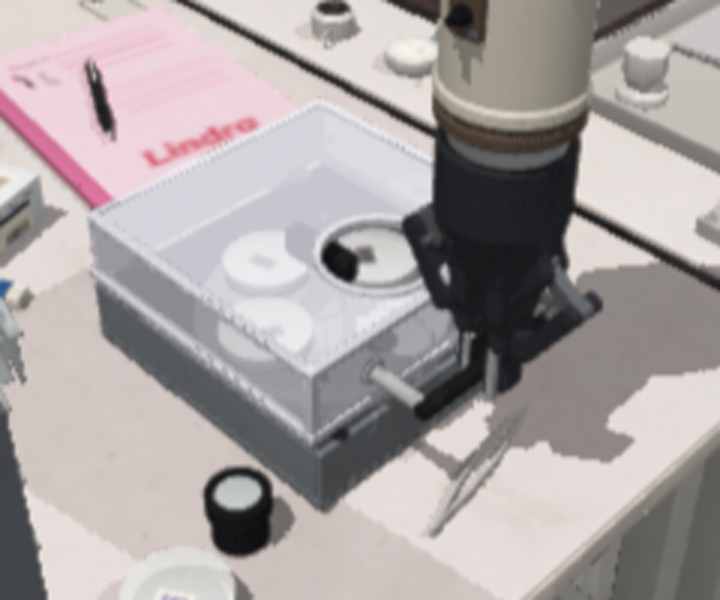

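```bash
python3 -m handwheel '[{"tx":0,"ty":0,"tz":0.0008,"wx":0,"wy":0,"wz":0,"gripper":1},{"tx":0,"ty":0,"tz":0.0008,"wx":0,"wy":0,"wz":0,"gripper":0.7},{"tx":0,"ty":0,"tz":0.0008,"wx":0,"wy":0,"wz":0,"gripper":0.7},{"tx":0,"ty":0,"tz":0.0008,"wx":0,"wy":0,"wz":0,"gripper":0.7},{"tx":0,"ty":0,"tz":0.0008,"wx":0,"wy":0,"wz":0,"gripper":0.7}]'
```

```text
time_s: 17.15
eef_pos: [0.426, 0.0447, 0.1339]
orientation: [0.707, 0.707, 0.0, 0.002]
contact_force: [-0.3, 0.4, -0.1]
width: 0.0256
```

```bash
python3 -m handwheel '[{"tx":0,"ty":0,"tz":0.01,"wx":0,"wy":0,"wz":0,"gripper":0.7},{"tx":0,"ty":0,"tz":0.03,"wx":0,"wy":0,"wz":0,"gripper":0.7},{"tx":0,"ty":0,"tz":0.06,"wx":0,"wy":0,"wz":0,"gripper":0.7},{"tx":0,"ty":0,"tz":0.1,"wx":0,"wy":0,"wz":0,"gripper":0.7},{"tx":0,"ty":0,"tz":0.15,"wx":0,"wy":0,"wz":0,"gripper":0.7},{"tx":0,"ty":-0.04,"tz":0.17,"wx":0,"wy":0,"wz":0,"gripper":0.7},{"tx":0,"ty":-0.09,"tz":0.17,"wx":0,"wy":0,"wz":0,"gripper":0.7},{"tx":0,"ty":-0.14,"tz":0.17,"wx":0,"wy":0,"wz":0,"gripper":0.7}]'
python3 -m handwheel '[{"tx":0,"ty":-0.05,"tz":0,"wx":0,"wy":0,"wz":0,"gripper":0.7},{"tx":0,"ty":-0.1,"tz":0,"wx":0,"wy":0,"wz":0,"gripper":0.7},{"tx":0,"ty":-0.15,"tz":0,"wx":0,"wy":0,"wz":0,"gripper":0.7},{"tx":0,"ty":-0.15,"tz":0,"wx":0,"wy":0,"wz":0,"gripper":0.7}]'
python3 - <<'E'
from h import *
np.set_printoptions(precision=4,suppress=True)
a=shot('scene');b=shot('top')
for n in ['knob_grip','empty_nest','load_position','cover_handle','waiting_case','tweezers','stand_loupe']:
    A=r.tip_of(a,n);B=r.tip_of(b,n)
    print(n,[(np.round(x['at'],1),x['confidence']) for x in A[:2]],[(np.round(x['at'],1),x['confidence']) for x in B[:2]])
    if A and B: print('  ',tri([a,b],[A[0]['at'],B[0]['at']]))
v=np.hstack([cv2.resize(a['frame'][170:310,210:390],(400,311),interpolation=2),cv2.resize(b['frame'][110:310,180:420],(400,333),interpolation=2)[:311]])
cv2.imwrite('pics/c6.png',v[:,:,::-1])
E
```

```text
time_s: 17.95
eef_pos: [0.4265, -0.0969, 0.306]
orientation: [0.707, 0.707, 0.001, 0.004]
contact_force: [1.0, 0.0, -0.7]
width: 0.026
time_s: 18.35
eef_pos: [0.4246, -0.2533, 0.3042]
orientation: [0.711, 0.703, -0.0, 0.003]
contact_force: [0.3, -0.9, -0.4]
width: 0.0254
knob_grip [(array([306.7, 212.1]), 0.88)] [(array([298.9, 200. ]), 0.78)]
   (array([0.5727, 0.0416, 0.0809]), [0.0017226089288311982, 0.0017226089288311507])
empty_nest [(array([303.3, 245.7]), 0.22)] [(array([297. , 229.9]), 0.59)]
   (array([0.5342, 0.0616, 0.0296]), [0.020403144760931025, 0.02040314476093093])
load_position [(array([327.1, 245.2]), 0.56)] [(array([296.5, 231.4]), 0.77)]
   (array([0.5159, 0.0461, 0.0344]), [0.0019121495778850089, 0.0019121495778850572])
cover_handle [(array([360.3, 250.6]), 0.83)] [(array([296.5, 283. ]), 0.93), (array([301.3, 230.4]), 0.25)]
   (array([0.4301, 0.0439, 0.0751]), [0.0018027516708121198, 0.0018027516708120559])
waiting_case [] [(array([385.5, 166.6]), 0.9)]
tweezers [(array([363.5, 285. ]), 0.47)] [(array([290.7, 281.6]), 0.48)]
   (array([0.4189, 0.0547, 0.0055]), [0.006771096547085256, 0.006771096547085259])
stand_loupe [(array([280.8, 308. ]), 0.91)] [(array([220.7, 249.4]), 0.61)]
   (array([0.4811, 0.1916, 0.002 ]), [0.0009806890071664112, 0.0009806890071664546])
```

View pics/c6.png

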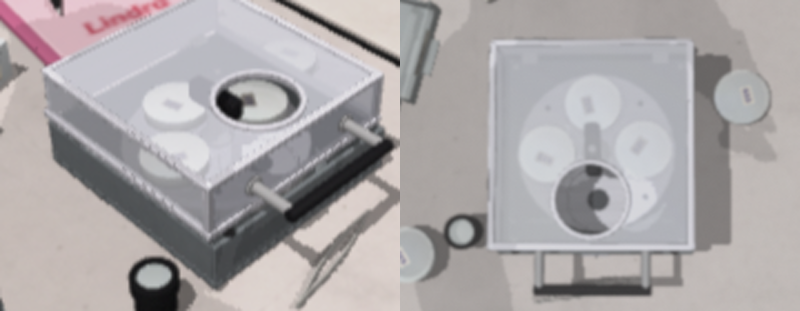

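```bash
python3 -m handwheel '[{"tx":0,"ty":0,"tz":0,"wx":0,"wy":0,"wz":0,"gripper":0.7},{"tx":0,"ty":0,"tz":0,"wx":0,"wy":0,"wz":0,"gripper":0.7}]'; python3 -c "
from plant import r
print(r.hand_in())"
```

```text
time_s: 19.35
eef_pos: [0.4261, -0.2458, 0.304]
orientation: [0.708, 0.707, 0.0, 0.002]
contact_force: [-0.1, -1.2, -0.2]
width: 0.0259
the job is handed in; nothing more can be done
None
```

The empty nest is at the loading side with the table dropped home, the cover is closed on its stops, and I've handed the job in at about 19 s.

- **Table:** I gripped the wing knob, lifted the table clear of the key and turned it about 135°. It dropped onto the index key at about 183° (180.6° nominal).
    - The tool sank about 7 mm and the key took part of the table's weight before I let go.
    - The camera heights, which read a few millimetres high, show the knob about 7.4 mm lower than at the start, as expected for home. The later readings give 82 mm, then 81 mm through the closed cover, against a nominal 78 mm.
    - The networks put the empty nest about 3 mm from the load position before the cover was closed. Afterwards the scene view of it through the clear cover was poor (confidence 0.22, views 20 mm apart), so I did not use it. The picture shows the nest under the loading hole.
- **Cover:** I held the handle the whole way down its arc and set it on the stops at about 10 mm/s or less. The last step pressed with about 16 N. I backed off, opened the jaws part way and rose clear, and the cover stayed put. The handle then measured 75 mm high and 142 mm from the axis, against 78 mm and 145 mm nominal.
- **Loose items:** The waiting case, tweezers and loupe look undisturbed. Their image positions changed by at most about 4 pixels where the network found them, apart from one false first top-view hit on the tweezers. The waiting case was only ever detected in the top view.
- **At hand-in:** The gripper was clear of everything, and the measured force was about 1 N.

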